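# Carry the weld coupons to the inspection rack in weld order

## Robot

A 6-joint arm with a two-finger parallel gripper is mounted at the origin on the work surface. World frame = base frame: x ahead of the robot, y to its left, z up, the work surface at z = 0. Lengths are in mm, angles in rad, forces in N, time in s.
With the tool pointing down it reaches from about 350 to 875 mm from the base axis. Payload 4.2 kg.
Tool frame: the origin (TCP) lies at the very end of the fingers, on their centre line; the grasp point (between the pads) lies 19 mm behind it; z points along the fingers, y is the direction in which the jaws open and shut (so a half turn about z gives the same grasp; the last joint's range is limited). The gripper opens to 85 mm and grips with 20 to 120 N. Pads are 22 mm wide; open, the fingers measure 114 mm over their backs; the gripper's body (76 mm by 85 mm) begins 54 mm behind the grasp point. The pads swing forward as they close: fully open they stand 13 mm farther back than shut.
Start: joints at [1.42, 0.385, 0.008, 0, -1.194, -0.259], TCP at [248.983, 573.242, 231.312] pointing down, gripper open.
Joint ranges: [-3.14, 3.14], [-1.21, 2.06], [-1.07, 1.41], [-3.16, 2.05], [-2.99, -0.16], [-3.1, 3.1]. Speed limits (rad/s): [2.79, 2.79, 3.14, 3.14, 3.14, 3.14].

## Interface

Orientations are given as a unit quaternion [x, y, z, w].
In Python, from bench import arm gives the robot as it stands.
- The arm moves only by the tool apply_moves, never from a script. Its argument "rows" is a list of rows, each a list of 2 entries, a list of its own where there are three numbers: the shift along the tool's x, y, z in mm, then the turn, a rotation vector about the tool's x, y, z in degrees. In form: [[[dx, dy, dz], [ax, ay, az]], ...]. A call has 1 to 12 rows; each row is the pose to reach, as a shift and turn from the pose commanded when the call began, along the tool's axes at that moment; what a row does not reach only later rows make up. A row lasts 1/10 s, in which the tool goes at most 50 mm and 8.59 degrees, less where a joint would pass 70% of its speed; a pose out of reach is approached as far as the arm can. A call with a gripper value outside its range is refused whole. "claw" is the closure in counts, from 0 (fully open) to 255 (shut), set as the call begins (left out, the last holds). The fingers move at their own pace and stop on an object; the grip force is fixed at half the most. Time passes only in rows, so rows that repeat a pose let the fingers close. It gives the time, the measured TCP pose, the force and the opening at its end, in the units of the state.
- arm.read_state(): the state, without advancing time (a new reading comes with each control period).
- arm.get_image(name): name is "scene" or "side" or "wrist"; returns a dict with "color" (480x640x3 uint8, red, green, blue), "z_map" (480x640 float32, mm along the optical axis (not along the pixel's ray), 0 where there is no reading), "camera_matrix" (3x3 intrinsics, pixels), "R" (3x3) and "t" (3): a world point X has camera coordinates R X + t. Camera axes: x right, y down, z forward; pixel columns grow to the right and rows downward; lengths in mm; the calibration is good to about 2 mm. The wrist camera is an equidistant fisheye: a pixel r from the principal point sees the ray r / f radians off the axis. A picture is of the moment at which its call begins.
- arm.job_done(): hands the job in, once; it reports no verdict.
The state is a dict: "clock": time; "joints": joint angles; "joint_vel": joint speeds; "joint_efforts": joint torques, N m; "position": TCP position; "ee_rot": TCP orientation; "contact_force": force on the tool from outside, world axes, zero at the start; "wrist_torque": the same for the moment, N m; "gripper_width": finger opening in mm.
Only numpy, scipy, OpenCV 4.12 (cv2) and the standard library are available. Lean on these libraries where they do the work, as an engineer would, in place of code of your own. Each camera call takes 0.05 s, during which the arm holds its last target. There are 200 camera calls.

## Task

The four welded tube coupons have cooled: move them from the cooling rack with the copper pads to the empty inspection rack, in the same order counted from each rack's red end, because their place in the row is their only weld number. The coupon nearest the red end goes into the bay nearest the red end of the inspection rack, and so on, one to a bay. Leave each standing upright and plug up on the floor of its bay, let go and at rest, and never tip one over on the way.

Things in the scene. Friction and masses are not known exactly. Their poses are not given: they have to be found in the camera images.
- coupon_yellow: Loose tube coupon, bright stainless ROUND tube, 34 mm diameter, bright YELLOW plug; stands on end, 100 mm tall, 112 with the plug, 0.1 to 0.3 kg, weld bead (1 to 2 mm proud) at 50 mm. Origin: centre of its bottom end, z up the tube. Grip the tube between bead and plug, about 75 mm up. It starts on its own copper pad, within 9 mm of the middle.
- coupon_blue: Loose tube coupon, dark mild-steel SQUARE tube, 30 x 30 mm, BLUE plug; stands on end, 100 mm tall, 112 with the plug, 0.1 to 0.3 kg, weld bead (1 to 2 mm proud) at 50 mm. Origin: centre of its bottom end, z up the tube, x and y square to its flats. Grip the tube between bead and plug, about 75 mm up. It starts on its own copper pad, within 9 mm of the middle.
- coupon_green: Loose tube coupon, pale aluminium SQUARE tube, 30 x 30 mm, GREEN plug; stands on end, 100 mm tall, 112 with the plug, 0.1 to 0.3 kg, weld bead (1 to 2 mm proud) at 50 mm. Origin: centre of its bottom end, z up the tube, x and y square to its flats. Grip the tube between bead and plug, about 75 mm up. It starts on its own copper pad, within 9 mm of the middle.
- coupon_white: Loose tube coupon, dark mild-steel ROUND tube, 34 mm diameter, WHITE plug; stands on end, 100 mm tall, 112 with the plug, 0.1 to 0.3 kg, weld bead (1 to 2 mm proud) at 50 mm. Origin: centre of its bottom end, z up the tube. Grip the tube between bead and plug, about 75 mm up. It starts on its own copper pad, within 9 mm of the middle.
- pad_yellow: Fixed copper chill pad, 50 x 50 x 10 mm, in the cooling-rack bay where the yellow-plugged coupon starts; it stays and marks that bay. Origin: centre of its underside, on the bay floor; axes parallel to the cooling rack's.
- pad_blue: Fixed copper chill pad, 50 x 50 x 10 mm, in the cooling-rack bay where the blue-plugged coupon starts; it stays and marks that bay. Origin: centre of its underside, on the bay floor; axes parallel to the cooling rack's.
- pad_green: Fixed copper chill pad, 50 x 50 x 10 mm, in the cooling-rack bay where the green-plugged coupon starts; it stays and marks that bay. Origin: centre of its underside, on the bay floor; axes parallel to the cooling rack's.
- pad_white: Fixed copper chill pad, 50 x 50 x 10 mm, in the cooling-rack bay where the white-plugged coupon starts; it stays and marks that bay. Origin: centre of its underside, on the bay floor; axes parallel to the cooling rack's.
- cooling_rack: Fixed bare steel rack, four bays in a row along its own y, a copper pad and a coupon in each. Same sizes and frame as the inspection rack: origin under its centre, z up, bay centres at x = 0, y = +90, +30, -30, -90 mm, floors 12 mm up (pad tops 22). Its +y end plate is painted RED, the other bare. Left or right of the robot; red end points to the robot's left, within 20 deg.
- inspection_rack: Fixed aluminium rack, empty, black floors, 296 (own y) x 90 mm (x). Origin: underside centre, z up. Bays centred at x = 0, y = +90 (next to RED +y end), +30, -30, -90 mm; floors 12 mm up; each 57 (y) x 84 (x) mm inside. Tops above origin: dividers 40, front/back lips 28, end plates at y = +/-124: 74 mm. Beside the cooling rack; red end to the robot's right, within 20 deg.

How it is judged (in metres and radians):
At the end, for the whole second after the job is handed in: Each coupon stands in the bay of the inspection rack whose number, counted from the red end, equals that of its copper pad in the cooling rack: its bottom on the bay floor (within 5 mm in height), within 18 mm of the bay's centre along the row and 30 mm across it, upright within 0.12 rad, at rest (((y of pad_yellow in the frame of cooling_rack between 0.07 and 0.11 m and y of coupon_yellow in the frame of inspection_rack between 0.072 and 0.108 m) or (y of pad_yellow in the frame of cooling_rack between 0.01 and 0.05 m and y of coupon_yellow in the frame of inspection_rack between 0.012 and 0.048 m) or (y of pad_yellow in the frame of cooling_rack between -0.05 and -0.01 m and y of coupon_yellow in the frame of inspection_rack between -0.048 and -0.012 m) or (y of pad_yellow in the frame of cooling_rack between -0.11 and -0.07 m and y of coupon_yellow in the frame of inspection_rack between -0.108 and -0.072 m)) and x of coupon_yellow in the frame of inspection_rack between -0.03 and 0.03 m and z of coupon_yellow in the frame of inspection_rack between 0.007 and 0.017 m and angle between each of coupon_yellow, coupon_blue, coupon_green, coupon_white's own z axis and vertical below 0.12 rad and linear speed of each of coupon_yellow, coupon_blue, coupon_green, coupon_white below 0.02 m/s and angular speed of each of coupon_yellow, coupon_blue, coupon_green, coupon_white below 0.2 rad/s and ((y of pad_blue in the frame of cooling_rack between 0.07 and 0.11 m and y of coupon_blue in the frame of inspection_rack between 0.072 and 0.108 m) or (y of pad_blue in the frame of cooling_rack between 0.01 and 0.05 m and y of coupon_blue in the frame of inspection_rack between 0.012 and 0.048 m) or (y of pad_blue in the frame of cooling_rack between -0.05 and -0.01 m and y of coupon_blue in the frame of inspection_rack between -0.048 and -0.012 m) or (y of pad_blue in the frame of cooling_rack between -0.11 and -0.07 m and y of coupon_blue in the frame of inspection_rack between -0.108 and -0.072 m)) and x of coupon_blue in the frame of inspection_rack between -0.03 and 0.03 m and z of coupon_blue in the frame of inspection_rack between 0.007 and 0.017 m and ((y of pad_green in the frame of cooling_rack between 0.07 and 0.11 m and y of coupon_green in the frame of inspection_rack between 0.072 and 0.108 m) or (y of pad_green in the frame of cooling_rack between 0.01 and 0.05 m and y of coupon_green in the frame of inspection_rack between 0.012 and 0.048 m) or (y of pad_green in the frame of cooling_rack between -0.05 and -0.01 m and y of coupon_green in the frame of inspection_rack between -0.048 and -0.012 m) or (y of pad_green in the frame of cooling_rack between -0.11 and -0.07 m and y of coupon_green in the frame of inspection_rack between -0.108 and -0.072 m)) and x of coupon_green in the frame of inspection_rack between -0.03 and 0.03 m and z of coupon_green in the frame of inspection_rack between 0.007 and 0.017 m and ((y of pad_white in the frame of cooling_rack between 0.07 and 0.11 m and y of coupon_white in the frame of inspection_rack between 0.072 and 0.108 m) or (y of pad_white in the frame of cooling_rack between 0.01 and 0.05 m and y of coupon_white in the frame of inspection_rack between 0.012 and 0.048 m) or (y of pad_white in the frame of cooling_rack between -0.05 and -0.01 m and y of coupon_white in the frame of inspection_rack between -0.048 and -0.012 m) or (y of pad_white in the frame of cooling_rack between -0.11 and -0.07 m and y of coupon_white in the frame of inspection_rack between -0.108 and -0.072 m)) and x of coupon_white in the frame of inspection_rack between -0.03 and 0.03 m and z of coupon_white in the frame of inspection_rack between 0.007 and 0.017 m); the robot touches nothing.
It fails at once if a coupon is tipped over (leans more than 0.7 rad) (angle between any of coupon_yellow, coupon_blue, coupon_green, coupon_white's own z axis and vertical above 0.7 rad).
It also fails if it takes over 115 s, if anything falls off the work surface, if the arm or the gripper's body presses on something with over 40 N, if the wrist force passes 120 N, or if a joint passes its speed limit or range.

## Working session

There is one attempt and no reset: what is moved stays moved. The work goes in short steps, Python scripts to look and compute and a tool call to move; the robot and the scene stay as the last step left them, time stands still between calls to the robot, and variables do not carry over. Pictures are saved under pics/ and viewed, and the job is handed in when it is done.

Besides the shell and the picture viewer there is one more tool, called after ">>>" as name([rows], argument=value, ...), one row to a line, values as JSON. apply_moves: Moves the arm, as the interface text tells. Its arguments: {"type":"object","properties":{"rows":{"type":"array"},"claw":{"type":"number"}},"required":["rows"]}

```bash
mkdir -p pics; python3 - <<'E'
from bench import arm
import cv2,numpy as np
print(arm.read_state())
for n in ("scene","side"):
    d=arm.get_image(n); cv2.imwrite(f"pics/{n}0.png",d["color"][:,:,::-1]); np.savez(f"/tmp/{n}0.npz",**d)
    print(n,d["camera_matrix"],d["R"],d["t"])
E
```

```text
{'clock': 0.0, 'joints': array([ 1.41961298e+00,  3.85564852e-01,  6.59557057e-03, -4.86024673e-04,
       -1.19403019e+00, -2.58568863e-01]), 'joint_vel': array([-0.00047401,  0.00029663,  0.0005123 ,  0.00108492,  0.00091813,
        0.0002888 ]), 'joint_efforts': array([ 6.67264089e-05, -3.92295098e+01,  1.88399434e+01,  4.18635517e+00,
       -4.69582505e-03, -3.91532939e-08]), 'position': array([248.75672736, 572.70399309, 230.20668534]), 'ee_rot': array([ 9.79067334e-01, -2.03533512e-01, -1.66425156e-04,  1.11210564e-03]), 'contact_force': array([ 0.03438827, -0.76185356,  0.38659401]), 'wrist_torque': array([-0.04666619, -0.03502275, -0.01094827]), 'gripper_width': 85.54207914342332}
scene [[621.35185955   0.         320.38082709]
 [  0.         621.35185955 240.27973112]
 [  0.           0.           1.        ]] [[ 0.53230936  0.84652905  0.00594259]
 [ 0.72704253 -0.45355608 -0.51545712]
 [-0.43365412  0.27870317 -0.85689477]] [-279.50207488 -360.1162498  1426.25668205]
side [[438.38607583   0.         319.69305575]
 [  0.         438.38607583 236.33914814]
 [  0.           0.           1.        ]] [[ 0.95983141 -0.28051941 -0.00570376]
 [-0.22206604 -0.7470868  -0.62653651]
 [ 0.17149445  0.60263603 -0.7793712 ]] [-491.49391099  149.86153466  694.51977443]
```

View pics/scene0.png

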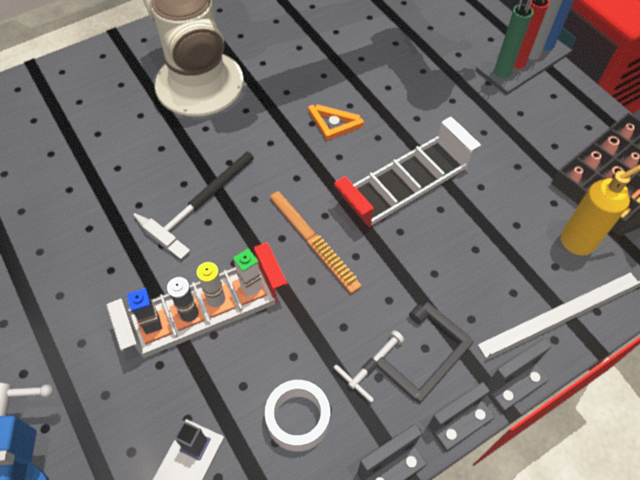

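View pics/side0.png

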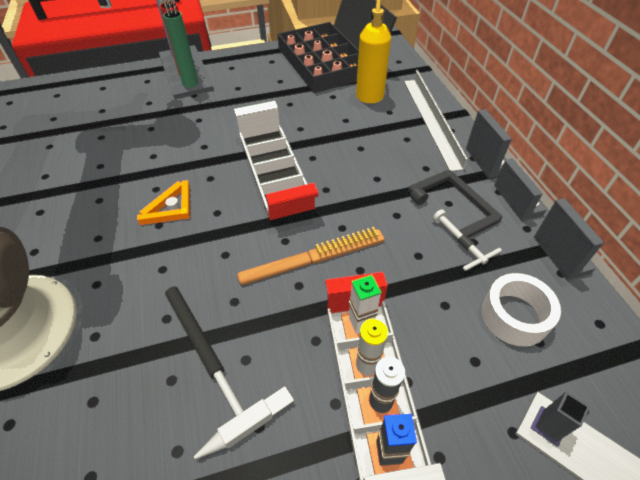

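```bash
cat > h.py <<'E'
import cv2,numpy as np
def load(n): return dict(np.load(f"/tmp/{n}.npz"))
def pix2w(d,u,v,z):
    K,R,t=d["camera_matrix"],d["R"],d["t"]; ray=R.T@np.linalg.inv(K)@np.array([u,v,1.]); c=-R.T@t
    return c+ray*(z-c[2])/ray[2]
def crop(d,x0,y0,x1,y1,s,out): 
    cv2.imwrite(out,cv2.resize(d["color"][y0:y1,x0:x1,::-1],None,fx=s,fy=s,interpolation=cv2.INTER_CUBIC))
def cloud(d):
    v,u=np.indices(d["z_map"].shape); z=d["z_map"]; K=d["camera_matrix"]
    P=np.stack([(u-K[0,2])/K[0,0]*z,(v-K[1,2])/K[1,1]*z,z],-1)
    W=(P-d["t"])@d["R"]; W[z==0]=np.nan; return W
E
python3 - <<'E'
from h import *
s=load("scene0");a=load("side0")
crop(s,100,230,300,370,4,"pics/c1.png");crop(s,325,110,485,230,5,"pics/c2.png");crop(a,220,95,340,225,4.6,"pics/c3.png")
for n,d in(("s",s),("a",a)):
    W=cloud(d); 
    hsv=cv2.cvtColor(d["color"],cv2.COLOR_RGB2HSV); H,S,V=[hsv[...,i].astype(int) for i in range(3)]
    Z=W[...,2]; X=W[...,0];Y=W[...,1]
    top=(Z>128)&(Z<140)&(Y<0)&(X>200)&(X<800)
    for c,m in(("g",(abs(H-60)<15)&(S>120)),("y",(abs(H-29)<6)&(S>120)),("b",(abs(H-115)<12)&(S>120)),("w",(S<40)&(V>120))):
        q=W[top&m]; print(n,c,len(q),q.mean(0).round(1) if len(q) else "",np.ptp(q,axis=0).round() if len(q) else "")
    top=(Z>70)&(Z<78)&(X>200)&(X<800)&(abs(Y)<500)
    m=top.astype(np.uint8); k,l,st,ce=cv2.connectedComponentsWithStats(m)
    for i in range(1,k):
        if st[i,4]>40: q=W[l==i]; print(n,"plate",st[i],q.mean(0).round(1),cv2.minAreaRect(q[:,:2].astype(np.float32)),d["color"][l==i].mean(0).round())
E
```

```text
s g 140 [ 534.8 -155.8  132. ] [30. 30. 10.]
s y 142 [ 521.4 -219.5  132.2] [29. 33. 10.]
s b 292 [ 561.1 -441.7  133.1] [154. 261.  12.]
s w 148 [ 520.8 -273.1  132.1] [30. 30. 10.]
s plate [442 117  38  35 453] [477.7 364.   73.7] ((476.8897399902344, 364.9549255371094), (91.01002502441406, 29.79024314880371), 2.998462438583374) [240. 241. 239.]
s plate [335 177  38  39 540] [490.3  95.5  73.6] ((488.758056640625, 95.97350311279297), (92.4153823852539, 27.93809700012207), 2.9720821380615234) [239.  70.  62.]
s plate [573 215  26  22  81] [775.1 411.6  74.2] ((772.0374145507812, 414.034423828125), (56.69865798950195, 18.11498260498047), 6.81512975692749) [155. 118.  41.]
s plate [254 243  33  45 642] [ 537.4 -113.4   73.7] ((536.1715698242188, -112.97245788574219), (26.300891876220703, 92.90929412841797), 83.13793182373047) [243.  72.  63.]
s plate [236 271  25  16  58] [ 542.2 -160.6   73.9] ((540.0419311523438, -161.7974853515625), (43.81584167480469, 24.673765182495117), 48.51005935668945) [135. 124. 113.]
s plate [202 283  21  14  56] [ 531.7 -222.4   74.2] ((529.0122680664062, 
[... 1800 characters left out ...]
155. 142. 122.]
a plate [371 382  28  20  89] [ 511.5 -283.9   74.8] ((513.4785766601562, -280.93280029296875), (17.595577239990234, 35.99247360229492), 53.01531219482422) [148. 137. 119.]
a plate [553 394  26  36 118] [ 716.5 -368.6   74. ] ((716.85888671875, -363.6427001953125), (41.60927963256836, 20.676807403564453), 78.87740325927734) [58. 59. 59.]
a plate [378 428  32  30 102] [ 496.8 -344.4   74.5] ((496.2661437988281, -343.4689636230469), (22.12289810180664, 43.770084381103516), 33.22940444946289) [148. 137. 118.]
a plate [364 463  81  17 802] [ 512.2 -375.1   74.1] ((503.72845458984375, -369.8879699707031), (16.673728942871094, 90.44759368896484), 73.89785766601562) [237. 236. 227.]
```

View pics/c1.png

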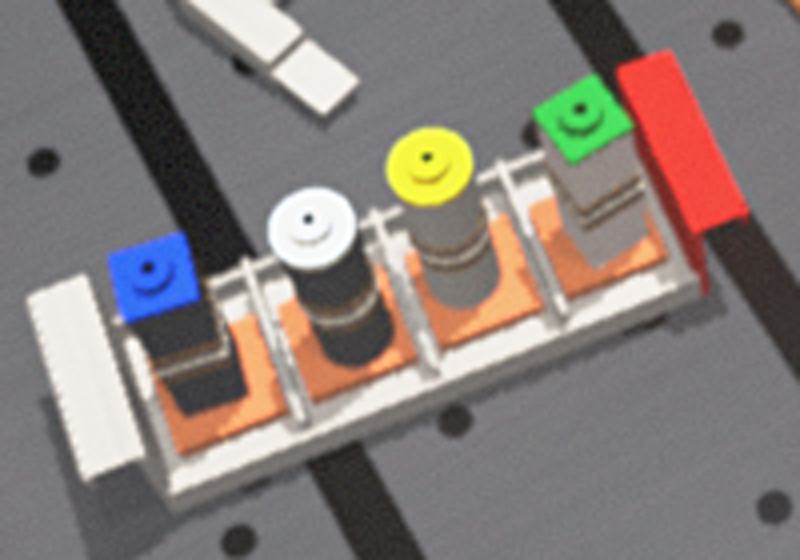

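View pics/c2.png

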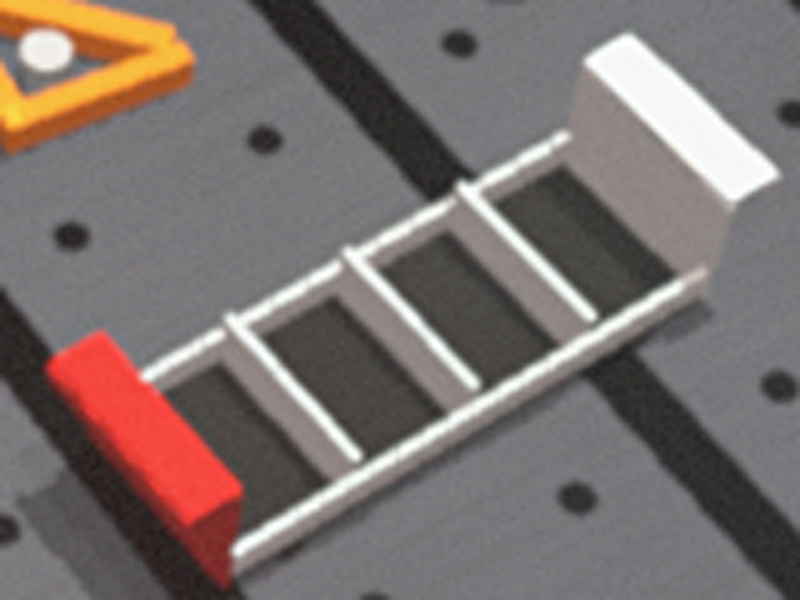

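View pics/c3.png

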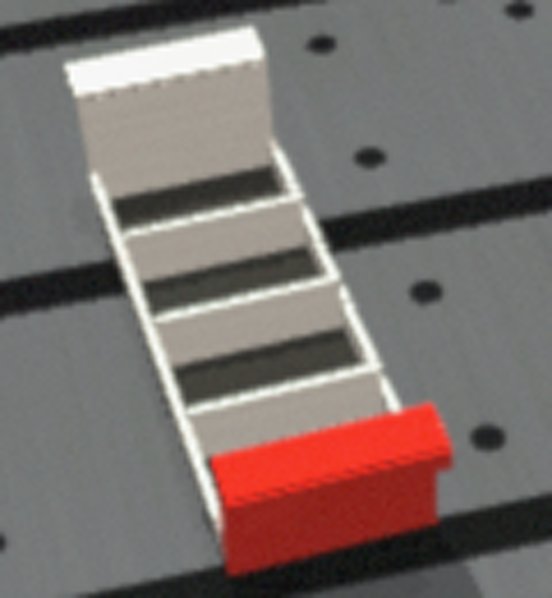

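```bash
cat >> h.py <<'E'
from scipy.spatial.transform import Rotation as Ro
def go(x,y,z,yaw):
    """shift/turn from measured pose to a TCP pose, tool down, tool x at yaw deg in world"""
    from bench import arm
    s=arm.read_state(); R0=Ro.from_quat(s["ee_rot"]); a=np.radians(yaw/2)
    R1=Ro.from_quat([np.cos(a),np.sin(a),0,0])
    print((R0.inv().apply(np.array([x,y,z])-s["position"])).round(1),(R0.inv()*R1).as_rotvec(degrees=True).round(1))
E
python3 - <<'E'
from h import *
go(519,-247,330,-97.4)
for n in("scene0","side0"):
    d=load(n);W=cloud(d);hsv=cv2.cvtColor(d["color"],cv2.COLOR_RGB2HSV); H,S,V=[hsv[...,i].astype(int) for i in range(3)]
    for c,m in(("g",(abs(H-60)<15)&(S>120)),("b",(abs(H-115)<12)&(S>120))):
        m=m&(abs(W[...,0]-520)<60)&(abs(W[...,1]+250)<130)&(W[...,2]>126)
        q=W[m].astype(np.float32); print(n,c,cv2.minAreaRect(q[:,:2]),np.percentile(q[:,2],[5,50,95]))
E
```

```text
[574.6 644.4 -98.4] [ 0.1 -0.1 73.9]Traceback (most recent call last):
  File "<stdin>", line 7, in <module>
cv2.error: OpenCV(4.12.0) /io/opencv/modules/imgproc/src/convhull.cpp:143: error: (-215:Assertion failed) total >= 0 && (depth == CV_32F || depth == CV_32S) in function 'convexHull'
```

>>> apply_moves([
  [[575,644,-98],[0,0,74]],
  [[575,644,-98],[0,0,74]],
  [[575,644,-98],[0,0,74]],
  [[575,644,-98],[0,0,74]],
  [[575,644,-98],[0,0,74]],
  [[575,644,-98],[0,0,74]],
  [[575,644,-98],[0,0,74]],
  [[575,644,-98],[0,0,74]],
  [[575,644,-98],[0,0,74]],
  [[575,644,-98],[0,0,74]],
  [[575,644,-98],[0,0,74]],
  [[575,644,-98],[0,0,74]],
])

```text
clock: 1.3
position: [435.9, 5.1, 299.3]
ee_rot: [-0.66, 0.752, 0.0, 0.0]
contact_force: [1.2, 0.6, -0.5]
gripper_width: 85.6
```

```bash
python3 - <<'E'
from h import *
go(519,-247,330,-97.4)
E
```

```text
[ 239.2 -115.2  -30.8] [-0.   0.  -0.1]
```

>>> apply_moves([
  [[239,-115,-31],[0,0,0]],
  [[239,-115,-31],[0,0,0]],
  [[239,-115,-31],[0,0,0]],
  [[239,-115,-31],[0,0,0]],
  [[239,-115,-31],[0,0,0]],
  [[239,-115,-31],[0,0,0]],
  [[239,-115,-31],[0,0,0]],
  [[239,-115,-31],[0,0,0]],
])

```text
clock: 2.1
position: [518.5, -244.8, 329.1]
ee_rot: [-0.659, 0.752, 0.001, -0.0]
contact_force: [0.5, -0.4, 0.5]
gripper_width: 85.4
```

```bash
python3 - <<'E'
from h import *
from bench import arm
d=arm.get_image("wrist"); np.savez("/tmp/w1.npz",**d); cv2.imwrite("pics/w1.png",d["color"][:,:,::-1])
s=arm.read_state(); print(s["position"],s["ee_rot"],d["camera_matrix"],d["R"],d["t"],-d["R"].T@d["t"])
for n in("scene0","side0"):
    d=load(n);W=cloud(d);hsv=cv2.cvtColor(d["color"],cv2.COLOR_RGB2HSV); H,S,V=[hsv[...,i].astype(int) for i in range(3)]
    for c,m in(("g",(abs(H-60)<15)&(S>120)),("b",(abs(H-115)<12)&(S>120))):
        m=m&(abs(W[...,0]-520)<60)&(abs(W[...,1]+250)<130)&(W[...,2]>126)
        q=np.ascontiguousarray(W[m][:,:2]).astype(np.float32); print(n,c,cv2.minAreaRect(q))
E
```

```text
[ 518.46381775 -244.16482364  329.46577021] [-6.59577623e-01  7.51636187e-01  5.95371442e-04 -2.16918028e-04] [[371.64829954   0.         314.61652532]
 [  0.         371.64829954 242.92030792]
 [  0.           0.           1.        ]] [[-0.99132744  0.13139215  0.00245193]
 [ 0.12589983  0.94420983  0.30433045]
 [ 0.0376715   0.30199982 -0.95256337]] [545.14662846  96.56803451 527.00354703] [ 508.40789978 -321.96345314  471.27901787]
scene0 g ((533.0512084960938, -155.24012756347656), (30.25349235534668, 30.66792106628418), 7.531916618347168)
scene0 b ((505.8389587402344, -336.88433837890625), (31.026811599731445, 32.83967590332031), 79.24986267089844)
side0 g ((532.0938720703125, -155.52749633789062), (30.87449836730957, 30.49275779724121), 4.463680267333984)
side0 b ((505.09832763671875, -337.66558837890625), (30.802806854248047, 30.97391128540039), 78.81050109863281)
```

View pics/w1.png

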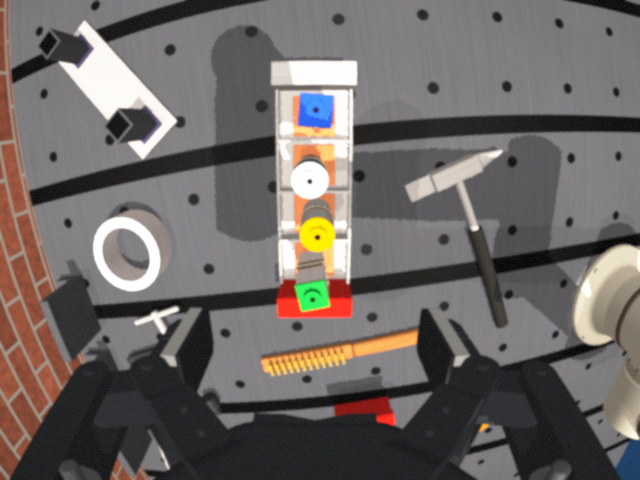

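```bash
cat >> h.py <<'E'
def wcloud(d):
    v,u=np.indices(d["z_map"].shape); z=d["z_map"].astype(float)
    p=cv2.fisheye.undistortPoints(np.stack([u,v],-1).reshape(-1,1,2).astype(np.float64),d["camera_matrix"],np.zeros(4)).reshape(480,640,2)
    P=np.dstack([p*z[...,None],z]); W=(P-d["t"])@d["R"]; W[z==0]=np.nan; return W
def masks(d):
    H,S,V=[cv2.cvtColor(d["color"],cv2.COLOR_RGB2HSV)[...,i].astype(int) for i in range(3)]
    return dict(g=(abs(H-60)<15)&(S>120),y=(abs(H-29)<6)&(S>120),b=(abs(H-113)<12)&(S>120),w=(S<40)&(V>150))
E
python3 - <<'E'
from h import *
d=load("w1");W=wcloud(d)
for c,m in masks(d).items():
    q=W[m&(abs(W[...,0]-520)<60)&(abs(W[...,1]+250)<130)&(W[...,2]>120)]
    r=cv2.minAreaRect(np.ascontiguousarray(q[:,:2]).astype(np.float32)); print(c,len(q),np.round(r[0],1),np.round(r[1],1),round(r[2],1),np.median(q[:,2]))
Z=W[...,2]
for nm,b in(("red",W[...,1]>-240),("bare",W[...,1]<-240)):
    q=W[(Z>70)&(Z<78)&(abs(W[...,0]-520)<65)&(abs(abs(W[...,1]+246.5)-134)<22)&b]
    print(nm,len(q),cv2.minAreaRect(np.ascontiguousarray(q[:,:2]).astype(np.float32)))
E
```

```text
g 773 [ 532. -157.] [30.9 30.1] 5.8 127.17956778860976
y 921 [ 524.3 -188.2] [99.6 33.1] 80.0 127.11164929008014
b 1008 [ 504.6 -338.4] [29.9 29.5] 78.0 127.03250697360409
w 1208 [ 521.7 -266.8] [104.1  48.3] 3.0 127.33609776118885
red 1152 ((535.6122436523438, -113.94041442871094), (27.738073348999023, 90.59109497070312), 82.77401733398438)
bare 2031 ((500.7669982910156, -381.2843322753906), (26.984373092651367, 89.60902404785156), 83.16168212890625)
```

```bash
python3 - <<'E'
from h import *
go(532.3,-156,190,-84.2)
go(532.3,-156,77,-84.2)
E
```

```text
[-89.2  -2.4 139.5] [  0.1   0.  -13.3]
[-89.1  -2.6 252.5] [  0.1   0.  -13.3]
```

>>> apply_moves([
  [[-89,-2,139],[0,0,-13.3]],
  [[-89,-2,139],[0,0,-13.3]],
  [[-89,-2,139],[0,0,-13.3]],
  [[-89,-2,139],[0,0,-13.3]],
  [[-89,-2,139],[0,0,-13.3]],
  [[-89,-2,170],[0,0,-13.3]],
  [[-89,-2,200],[0,0,-13.3]],
  [[-89,-2,225],[0,0,-13.3]],
  [[-89,-2,240],[0,0,-13.3]],
  [[-89,-2,252],[0,0,-13.3]],
  [[-89,-2,252],[0,0,-13.3]],
])

```text
clock: 3.25
position: [532.2, -156.7, 77.7]
ee_rot: [0.742, -0.67, -0.0, 0.0]
contact_force: [-0.8, 0.5, -0.1]
gripper_width: 85.3
```

```bash
python3 - <<'E'
from h import *
from bench import arm
go(532.3,-156,77,-84.2)
for n in("side","wrist"):
    d=arm.get_image(n); cv2.imwrite(f"pics/g_{n}.png",d["color"][:,:,::-1])
a=cv2.imread("pics/g_side.png")[200:480,250:520];b=cv2.imread("pics/g_wrist.png")[100:480,120:520]
cv2.imwrite("pics/g.png",np.hstack([cv2.resize(a,(400,415)),cv2.resize(b,(400,415))]))
E
```

```text
[-0.7 -0.2  0.7] [0.1 0.  0. ]
```

View pics/g.png

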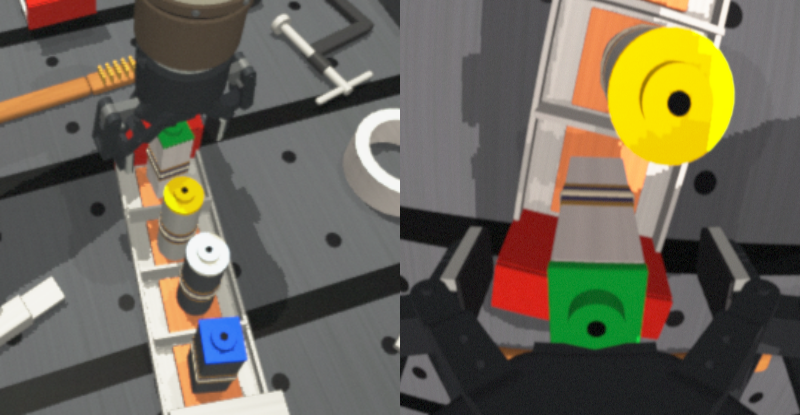

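The green plug sits midway between the fingers and square to them, and no force shows. I'm closing the gripper.

>>> apply_moves([
  [[0,0,0],[0,0,0]],
  [[0,0,0],[0,0,0]],
  [[0,0,0],[0,0,0]],
  [[0,0,0],[0,0,0]],
  [[0,0,0],[0,0,0]],
  [[0,0,0],[0,0,0]],
  [[0,0,0],[0,0,0]],
  [[0,0,0],[0,0,0]],
  [[0,0,0],[0,0,0]],
  [[0,0,0],[0,0,0]],
], claw=255)

```text
clock: 4.35
position: [532.9, -156.9, 78.6]
ee_rot: [0.742, -0.67, 0.001, -0.0]
contact_force: [-0.2, 1.2, 5.8]
gripper_width: 29.5
```

```bash
python3 - <<'E'
from h import *
from bench import arm
s=arm.read_state();print(s["gripper_width"],s["contact_force"],s["position"])
# inspection bays
c=np.array([482.4,230.1]);u=np.array([.047,-.999])
for k,y in zip("gywb",(90,30,-30,-90)): print(k,(c+y*u).round(1))
go(532.3,-156,250,-84.2);go(486.6,140.2,250,-87.3)
E
```

```text
29.489314491180178 [-0.22032829  1.16792352  5.75617246] [ 532.94287806 -156.88179852   78.57591921]
g [486.6 140.2]
y [483.8 200.1]
w [481.  260.1]
b [478.2 320. ]
[  -0.9    0.4 -171.4] [-0.1 -0.   0. ]
[-300.2   15.7 -171.6] [-0.1 -0.   3.1]
```

>>> apply_moves([
  [[0,0,-10],[0,0,0]],
  [[0,0,-35],[0,0,0]],
  [[0,0,-75],[0,0,0]],
  [[0,0,-110],[0,0,0]],
  [[-25,1,-130],[0,0,0]],
  [[-65,3,-130],[0,0,1]],
  [[-110,6,-130],[0,0,2]],
  [[-155,8,-130],[0,0,3]],
  [[-200,10,-130],[0,0,3]],
  [[-245,13,-130],[0,0,3]],
  [[-280,15,-130],[0,0,3]],
  [[-300,16,-130],[0,0,3]],
])

```text
clock: 5.55
position: [484.9, 142.3, 207.7]
ee_rot: [0.725, -0.689, -0.0, 0.0]
contact_force: [0.5, -0.3, -2.3]
gripper_width: 29.4
```

```bash
python3 - <<'E'
from h import *
from bench import arm
go(486.6,140.2,68.6,-87.3)
d=arm.get_image("wrist"); np.savez("/tmp/w2.npz",**d); cv2.imwrite("pics/w2.png",d["color"][:,:,::-1])
s=arm.read_state();print(s["gripper_width"],s["contact_force"])
W=wcloud(d);Z=W[...,2]
for nm,y0 in(("red",96),("bare",364.5)):
    q=W[(Z>70)&(Z<78)&(abs(W[...,0]-483)<60)&(abs(W[...,1]-y0)<22)]
    print(nm,len(q),cv2.minAreaRect(np.ascontiguousarray(q[:,:2]).astype(np.float32)) if len(q) else "")
E
```

```text
[  2.2  -1.7 139.1] [0.1 0.  0.3]
29.539831439144457 [ 0.39631183  0.7506735  -0.81618895]
red 4145 ((488.03936767578125, 95.09639739990234), (90.6763916015625, 26.547454833984375), 2.4136533737182617)
bare 0
```

View pics/w2.png

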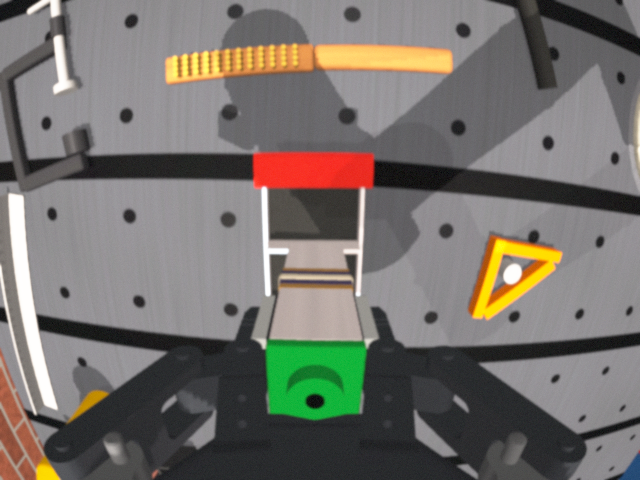

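Green is held upright, and the red plate fits the earlier measurement. I'm correcting 2 mm and lowering it.

>>> apply_moves([
  [[2,-2,10],[0,0,0]],
  [[2,-2,40],[0,0,0]],
  [[2,-2,75],[0,0,0]],
  [[2,-2,105],[0,0,0]],
  [[2,-2,122],[0,0,0]],
  [[2,-2,130],[0,0,0]],
  [[2,-2,135],[0,0,0]],
  [[2,-2,138],[0,0,0]],
  [[2,-2,138],[0,0,0]],
])

```text
clock: 6.5
position: [488.5, 138.1, 70.3]
ee_rot: [0.724, -0.69, 0.0, -0.0]
contact_force: [0.2, 0.8, -1.2]
gripper_width: 29.6
```

>>> apply_moves([
  [[-1,1,1],[0,0,0]],
  [[-1,1,1.5],[0,0,0]],
  [[-1,1,1.5],[0,0,0]],
])

```text
clock: 6.8
position: [487.3, 139.3, 68.9]
ee_rot: [0.724, -0.689, 0.0, -0.0]
contact_force: [0.7, -0.0, -2.2]
gripper_width: 29.5
```

```bash
python3 - <<'E'
from h import *
from bench import arm
for i in range(3):
    arm.get_image("wrist"); s=arm.read_state();print(s["position"],s["contact_force"])
E
```

```text
[487.28150879 139.27443027  68.84991248] [-0.7122731  -0.92924273 -1.86384867]
[487.2546599  139.24205447  68.77790057] [ 0.18876499 -0.89445425 -0.82671299]
[487.26843385 139.22073589  68.71453473] [-0.6776899   0.3411812  -1.31881455]
```

>>> apply_moves([
  [[0,0,0],[0,0,0]],
  [[0,0,0],[0,0,0]],
  [[0,0,0],[0,0,0]],
  [[0,0,0],[0,0,0]],
  [[0,0,0],[0,0,0]],
  [[0,0,0],[0,0,0]],
  [[0,0,0],[0,0,0]],
  [[0,0,0],[0,0,0]],
], claw=0)

```text
clock: 7.75
position: [487.2, 139.1, 68.5]
ee_rot: [0.724, -0.69, -0.0, 0.0]
contact_force: [-0.3, -0.4, 0.1]
gripper_width: 85.1
```

>>> apply_moves([
  [[0,0,-15],[0,0,0]],
  [[0,0,-45],[0,0,0]],
  [[0,0,-90],[0,0,0]],
  [[0,0,-130],[0,0,0]],
  [[0,0,-130],[0,0,0]],
])

```text
clock: 8.25
position: [490.5, 140.6, 204.8]
ee_rot: [0.725, -0.689, 0.002, -0.006]
contact_force: [1.0, 0.9, -1.1]
gripper_width: 85.4
```

```bash
python3 - <<'E'
from h import *
from bench import arm
go(520,-220,190,-97.4);go(520,-220,77,-97.4)
d=arm.get_image("wrist"); np.savez("/tmp/w3.npz",**d); cv2.imwrite("pics/w3.png",d["color"][:,:,::-1])
W=wcloud(d); q=W[masks(d)["g"]&(W[...,2]>105)];r=cv2.minAreaRect(np.ascontiguousarray(q[:,:2]).astype(np.float32));print(r,np.median(q[:,2]))
E
```

```text
[361.7 -11.1  13. ] [-0.7  0.4 10.3]
[362.3  -9.7 126. ] [-0.7  0.4 10.3]
((486.7576599121094, 139.5496826171875), (31.444141387939453, 31.31222152709961), 1.0997816324234009) 117.03288808132322
```

View pics/w3.png

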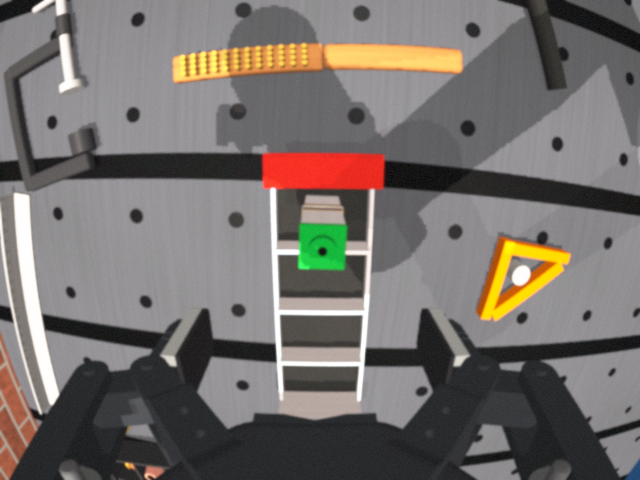

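Green stands upright in bay 1 (plug at pixel 322,247). Next is yellow.

>>> apply_moves([
  [[40,-1,5],[0,0,0]],
  [[90,-2,10],[0,0,2]],
  [[140,-4,13],[0,0,4]],
  [[190,-5,13],[0,0,6]],
  [[240,-6,13],[0,0,8]],
  [[290,-8,13],[0,0,10]],
  [[335,-9,13],[0,0,10.3]],
  [[362,-11,13],[0,0,10.3]],
  [[362,-11,13],[0,0,10.3]],
  [[362,-11,13],[0,0,10.3]],
])

```text
clock: 9.3
position: [515.0, -222.2, 183.9]
ee_rot: [-0.659, 0.752, 0.001, -0.001]
contact_force: [-1.3, 0.3, -0.3]
gripper_width: 85.1
```

```bash
python3 - <<'E'
from h import *
from bench import arm
go(520,-220,190,-97.4);go(520,-220,77,-97.4)
d=arm.get_image("wrist"); np.savez("/tmp/w4.npz",**d)
W=wcloud(d)
for c in "ywb":
    q=W[masks(d)[c]&(abs(W[...,2]-131)<6)&(abs(W[...,0]-520)<50)]
    if len(q)>50:
        l=cv2.minEnclosingCircle(np.ascontiguousarray(q[:,:2]).astype(np.float32));print(c,len(q),l,q.mean(0))
crop(d,100,0,540,480,1.25,"pics/w4.png")
E
```

```text
[-2.8 -4.6 -6.1] [ 0.2  0.  -0.2]
[ -2.8  -4.9 106.9] [ 0.2  0.  -0.2]
y 2454 ((518.54248046875, -220.86599731445312), 17.290590286254883) [ 518.31922261 -222.28548818  128.85760069]
w 2851 ((507.90435791015625, -299.7835388183594), 44.090972900390625) [ 518.77368821 -275.10627487  128.68464428]
b 3065 ((504.8222351074219, -338.5013427734375), 20.847341537475586) [ 504.80433297 -337.70570493  128.61625955]
```

View pics/w4.png

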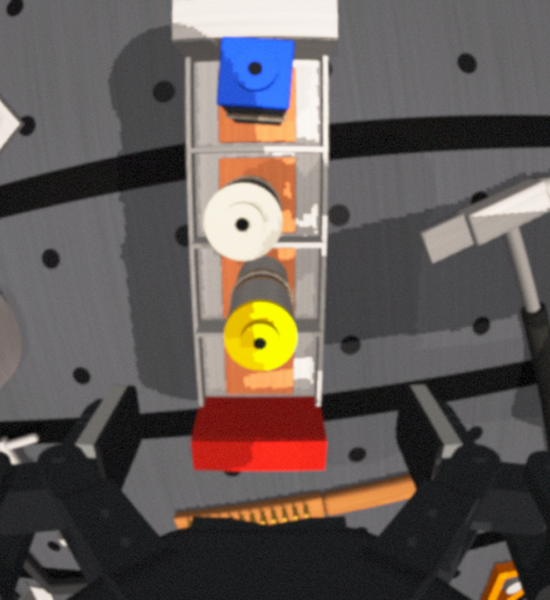

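>>> apply_moves([
  [[-2,-3,10],[0,0,0]],
  [[-2,-3,40],[0,0,0]],
  [[-2,-3,70],[0,0,0]],
  [[-2,-3,92],[0,0,0]],
  [[-2,-3,103],[0,0,0]],
  [[-2,-3,107],[0,0,0]],
  [[-2,-3,107],[0,0,0]],
  [[-2,-3,107],[0,0,0]],
])

```text
clock: 10.15
position: [520.1, -220.3, 79.5]
ee_rot: [-0.66, 0.752, -0.001, 0.001]
contact_force: [0.7, -0.1, 0.1]
gripper_width: 85.2
```

>>> apply_moves([
  [[0,0,0],[0,0,0]],
  [[0,0,0],[0,0,0]],
  [[0,0,0],[0,0,0]],
  [[0,0,0],[0,0,0]],
  [[0,0,0],[0,0,0]],
  [[0,0,0],[0,0,0]],
  [[0,0,0],[0,0,0]],
  [[0,0,0],[0,0,0]],
  [[0,0,0],[0,0,0]],
  [[0,0,0],[0,0,0]],
], claw=255)

```text
clock: 11.15
position: [519.5, -220.5, 79.1]
ee_rot: [-0.66, 0.752, -0.0, 0.0]
contact_force: [-1.5, -0.3, 4.8]
gripper_width: 32.9
```

```bash
python3 - <<'E'
from h import *
go(483.8,200.1,207,-87.3)
E
```

```text
[-412.4   89.9 -128.1] [ -0.   -0.  -10.2]
```

>>> apply_moves([
  [[0,0,-10],[0,0,0]],
  [[0,0,-35],[0,0,0]],
  [[0,0,-75],[0,0,0]],
  [[0,0,-110],[0,0,0]],
  [[-20,4,-132],[0,0,0]],
  [[-60,13,-140],[0,0,-2]],
  [[-105,23,-140],[0,0,-4]],
  [[-150,33,-140],[0,0,-6]],
  [[-195,43,-140],[0,0,-8]],
  [[-240,52,-140],[0,0,-10]],
  [[-285,62,-140],[0,0,-10]],
  [[-325,71,-140],[0,0,-10]],
])

```text
clock: 12.35
position: [490.1, 113.1, 218.2]
ee_rot: [0.723, -0.691, -0.0, 0.0]
contact_force: [1.8, 0.0, -2.2]
gripper_width: 32.7
```

```bash
python3 - <<'E'
from h import *
go(483.8,200.1,215,-87.3)
E
```

```text
[-87.2   2.4   3.3] [ 0.1  0.  -0.2]
```

>>> apply_moves([
  [[-35,1,2],[0,0,0]],
  [[-65,2,3],[0,0,0]],
  [[-85,2,3],[0,0,0]],
  [[-87,2,3],[0,0,0]],
  [[-87,2,3],[0,0,0]],
])

```text
clock: 12.85
position: [484.7, 198.1, 215.0]
ee_rot: [0.723, -0.691, -0.0, 0.001]
contact_force: [0.5, -0.3, -1.7]
gripper_width: 32.9
```

```bash
python3 - <<'E'
from h import *
from bench import arm
d=arm.get_image("wrist"); cv2.imwrite("pics/w5.png",d["color"][:,:,::-1])
go(483.8,200.1,69.1,-87.3)
E
```

```text
[ -2.7   0.8 146. ] [ 0.1 -0.  -0.2]
```

View pics/w5.png

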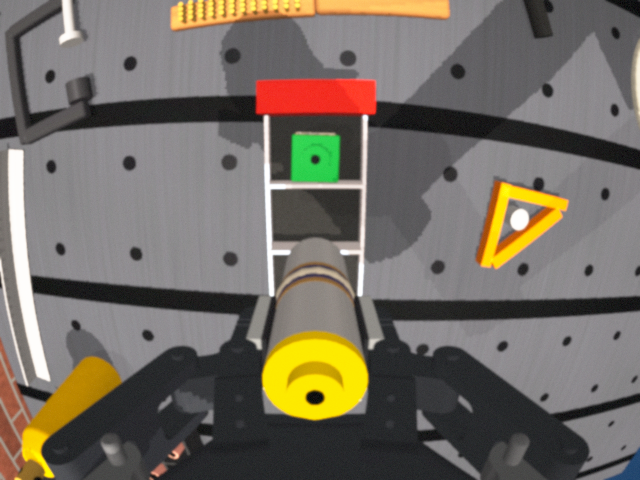

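Yellow hangs straight in the grip, and green is still upright. I'm lowering yellow.

>>> apply_moves([
  [[-3,1,10],[0,0,0]],
  [[-3,1,40],[0,0,0]],
  [[-3,1,75],[0,0,0]],
  [[-3,1,110],[0,0,0]],
  [[-3,1,130],[0,0,0]],
  [[-3,1,138],[0,0,0]],
  [[-3,1,142],[0,0,0]],
  [[-3,1,144],[0,0,0]],
  [[-3,1,145],[0,0,0]],
  [[-3,1,145.5],[0,0,0]],
  [[-3,1,145.5],[0,0,0]],
])

```text
clock: 14.0
position: [484.5, 201.2, 70.7]
ee_rot: [0.722, -0.691, 0.0, -0.001]
contact_force: [0.0, -0.6, -1.7]
gripper_width: 32.7
```

```bash
python3 - <<'E'
from h import *
from bench import arm
go(483.8,200.1,69.1,-87.3); print(arm.read_state()["contact_force"])
E
```

```text
[1.1 0.7 1.6] [-0.1  0.1 -0.2]
[ 0.00184129 -0.60467855 -1.68415552]
```

>>> apply_moves([
  [[0,0,1],[0,0,0]],
  [[0,0,1.5],[0,0,0]],
  [[0,0,1.5],[0,0,0]],
])

```text
clock: 14.3
position: [484.3, 201.1, 69.1]
ee_rot: [0.723, -0.691, 0.0, -0.0]
contact_force: [-1.3, 0.1, 2.9]
gripper_width: 32.8
```

>>> apply_moves([
  [[0,0,0],[0,0,0]],
  [[0,0,0],[0,0,0]],
  [[0,0,0],[0,0,0]],
  [[0,0,0],[0,0,0]],
  [[0,0,0],[0,0,0]],
  [[0,0,0],[0,0,0]],
  [[0,0,0],[0,0,0]],
  [[0,0,0],[0,0,0]],
], claw=0)

```text
clock: 15.1
position: [484.2, 200.9, 68.5]
ee_rot: [0.722, -0.691, 0.0, 0.0]
contact_force: [-0.1, -0.3, 0.5]
gripper_width: 85.4
```

>>> apply_moves([
  [[0,0,-15],[0,0,0]],
  [[0,0,-45],[0,0,0]],
  [[0,0,-90],[0,0,0]],
  [[0,0,-130],[0,0,0]],
  [[0,0,-130],[0,0,0]],
  [[0,0,-130],[0,0,0]],
])

```text
clock: 15.7
position: [484.3, 201.2, 199.5]
ee_rot: [0.722, -0.691, -0.0, -0.001]
contact_force: [0.3, 0.1, -0.6]
gripper_width: 85.4
```

```bash
python3 - <<'E'
from h import *
from bench import arm
d=arm.get_image("wrist"); cv2.imwrite("pics/w6.png",d["color"][:,:,::-1])
go(519,-274.5,190,-97.4);go(519,-274.5,77,-97.4)
E
```

```text
[476.3 -14.6   8. ] [0.  0.  9.9]
[476.3 -14.7 121. ] [0.  0.  9.9]
```

View pics/w6.png

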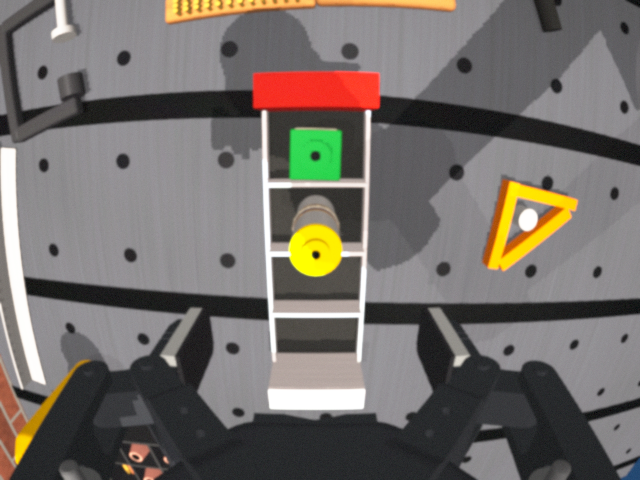

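Yellow stands in bay 2 (plug at 316,250). Next is white.

>>> apply_moves([
  [[40,-1,0],[0,0,0]],
  [[90,-3,0],[0,0,2]],
  [[140,-4,4],[0,0,4]],
  [[190,-6,8],[0,0,6]],
  [[240,-7,8],[0,0,8]],
  [[290,-9,8],[0,0,10]],
  [[340,-10,8],[0,0,10]],
  [[390,-12,8],[0,0,10]],
  [[440,-14,8],[0,0,10]],
  [[476,-15,8],[0,0,10]],
  [[476,-15,8],[0,0,10]],
  [[476,-15,8],[0,0,10]],
])

```text
clock: 16.95
position: [518.9, -274.5, 188.2]
ee_rot: [-0.659, 0.752, 0.002, -0.001]
contact_force: [-0.0, 0.0, -0.3]
gripper_width: 85.6
```

```bash
python3 - <<'E'
from h import *
from bench import arm
d=arm.get_image("wrist"); np.savez("/tmp/w7.npz",**d)
go(519,-274.5,77,-97.4)
W=wcloud(d)
for c in "wb":
    q=W[masks(d)[c]&(abs(W[...,2]-131)<6)&(abs(W[...,0]-520)<50)&(abs(W[...,1]+274 if c=="w" else 0)<30)]
    if len(q)>50: print(c,len(q),cv2.minEnclosingCircle(np.ascontiguousarray(q[:,:2]).astype(np.float32)),q.mean(0))
E
```

```text
[  1.   -0.3 111.8] [ 0.2  0.  -0.1]
w 2405 ((518.8554077148438, -274.54022216796875), 17.277576446533203) [ 518.64594593 -275.95719361  128.79474814]
b 2964 ((504.4989318847656, -338.1481018066406), 20.798091888427734) [ 504.75409387 -338.52350088  128.67040018]
```

>>> apply_moves([
  [[1,0,10],[0,0,0]],
  [[1,0,40],[0,0,0]],
  [[1,0,70],[0,0,0]],
  [[1,0,95],[0,0,0]],
  [[1,0,106],[0,0,0]],
  [[1,0,110],[0,0,0]],
  [[1,0,110],[0,0,0]],
  [[1,0,110],[0,0,0]],
])

```text
clock: 17.8
position: [520.9, -275.0, 81.8]
ee_rot: [-0.66, 0.751, -0.001, 0.001]
contact_force: [0.3, -0.6, 0.6]
gripper_width: 85.7
```

>>> apply_moves([
  [[0,0,0],[0,0,0]],
  [[0,0,0],[0,0,0]],
  [[0,0,0],[0,0,0]],
  [[0,0,0],[0,0,0]],
  [[0,0,0],[0,0,0]],
  [[0,0,0],[0,0,0]],
  [[0,0,0],[0,0,0]],
  [[0,0,0],[0,0,0]],
  [[0,0,0],[0,0,0]],
  [[0,0,0],[0,0,0]],
], claw=255)

```text
clock: 18.8
position: [520.0, -275.1, 81.0]
ee_rot: [-0.66, 0.752, -0.0, -0.0]
contact_force: [-2.0, 0.6, 5.0]
gripper_width: 32.7
```

```bash
python3 - <<'E'
from h import *
go(481,260.1,218,-87.3)
E
```

```text
[-525.5  108.2 -137.1] [ -0.   -0.  -10.2]
```

>>> apply_moves([
  [[0,0,-10],[0,0,0]],
  [[0,0,-35],[0,0,0]],
  [[0,0,-75],[0,0,0]],
  [[0,0,-110],[0,0,0]],
  [[-20,4,-132],[0,0,0]],
  [[-60,12,-140],[0,0,-2]],
  [[-105,22,-140],[0,0,-4]],
  [[-150,31,-140],[0,0,-6]],
  [[-195,40,-140],[0,0,-8]],
  [[-240,49,-140],[0,0,-10]],
  [[-285,59,-140],[0,0,-10]],
  [[-330,68,-140],[0,0,-10]],
])

```text
clock: 20.0
position: [494.6, 62.9, 220.3]
ee_rot: [0.722, -0.691, -0.0, -0.0]
contact_force: [0.8, -0.2, -0.9]
gripper_width: 32.6
```

```bash
python3 - <<'E'
from h import *
go(481,260.1,218,-87.3)
E
```

```text
[-197.6    5.     2.4] [ 0.   0.  -0.2]
```

>>> apply_moves([
  [[-42,1,2],[0,0,0]],
  [[-85,2,2],[0,0,0]],
  [[-130,3,2],[0,0,0]],
  [[-170,4,2],[0,0,0]],
  [[-192,5,2],[0,0,0]],
  [[-197,5,2],[0,0,0]],
  [[-197,5,2],[0,0,0]],
  [[-197,5,2],[0,0,0]],
])

```text
clock: 20.8
position: [481.6, 256.7, 218.2]
ee_rot: [0.722, -0.692, -0.0, 0.001]
contact_force: [-0.4, 0.1, -1.9]
gripper_width: 32.6
```

```bash
python3 - <<'E'
from h import *
from bench import arm
d=arm.get_image("wrist"); cv2.imwrite("pics/w8.png",d["color"][:,:,::-1])
go(481,260.1,70.8,-87.3)
E
```

```text
[ -3.7   0.5 147.5] [ 0.  -0.  -0.3]
```

View pics/w8.png

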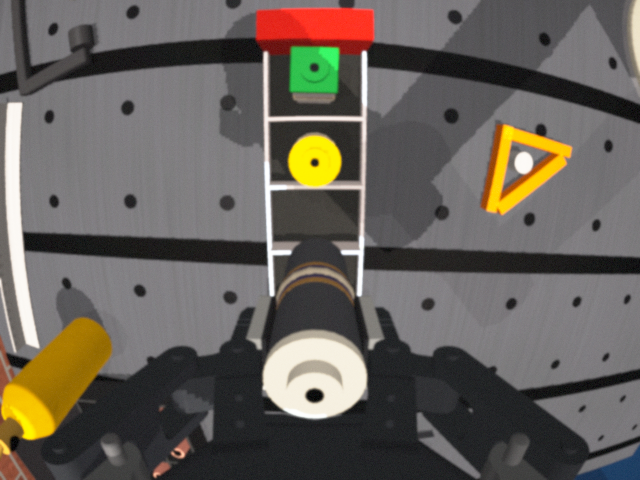

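White hangs straight, and green and yellow are standing. I'm lowering white.

>>> apply_moves([
  [[-3,0,10],[0,0,0]],
  [[-3,0,40],[0,0,0]],
  [[-3,0,75],[0,0,0]],
  [[-3,0,110],[0,0,0]],
  [[-3,0,130],[0,0,0]],
  [[-3,0,138],[0,0,0]],
  [[-3,0,142],[0,0,0]],
  [[-3,0,145],[0,0,0]],
  [[-3,0,146.5],[0,0,0]],
  [[-3,0,147],[0,0,0]],
  [[-3,0,147],[0,0,0]],
  [[-3,0,147],[0,0,0]],
])

```text
clock: 22.05
position: [481.9, 260.9, 72.0]
ee_rot: [0.723, -0.691, 0.0, -0.001]
contact_force: [0.1, 0.6, -2.3]
gripper_width: 33.1
```

```bash
python3 - <<'E'
from h import *
from bench import arm
go(481,260.1,70.8,-87.3); print(arm.read_state()["contact_force"])
E
```

```text
[0.8 0.9 1.2] [-0.1  0.  -0.2]
[ 0.14205384  0.58170773 -2.27240768]
```

>>> apply_moves([
  [[0,0,1],[0,0,0]],
  [[0,0,1.2],[0,0,0]],
  [[0,0,1.2],[0,0,0]],
])

```text
clock: 22.35
position: [481.9, 260.9, 71.0]
ee_rot: [0.723, -0.691, 0.0, -0.0]
contact_force: [-1.7, 0.3, 3.7]
gripper_width: 32.8
```

>>> apply_moves([
  [[0,0,0],[0,0,0]],
  [[0,0,0],[0,0,0]],
  [[0,0,0],[0,0,0]],
  [[0,0,0],[0,0,0]],
  [[0,0,0],[0,0,0]],
  [[0,0,0],[0,0,0]],
  [[0,0,0],[0,0,0]],
  [[0,0,0],[0,0,0]],
], claw=0)

```text
clock: 23.15
position: [481.7, 260.7, 70.3]
ee_rot: [0.722, -0.691, -0.0, -0.0]
contact_force: [-0.7, 0.4, 0.0]
gripper_width: 85.0
```

>>> apply_moves([
  [[0,0,-15],[0,0,0]],
  [[0,0,-45],[0,0,0]],
  [[0,0,-90],[0,0,0]],
  [[0,0,-130],[0,0,0]],
  [[0,0,-130],[0,0,0]],
  [[0,0,-130],[0,0,0]],
])

```text
clock: 23.75
position: [481.8, 260.9, 201.3]
ee_rot: [0.722, -0.691, -0.0, -0.001]
contact_force: [-0.2, 0.1, -0.4]
gripper_width: 85.2
```

```bash
python3 - <<'E'
from h import *
from bench import arm
d=arm.get_image("wrist"); cv2.imwrite("pics/w9.png",d["color"][:,:,::-1])
go(504.8,-338,190,-101.5);go(504.8,-338,77,-101.5)
E
```

```text
[598.9   2.5   9.8] [ 0.  0. 14.]
[598.9   2.4 122.8] [ 0.  0. 14.]
```

View pics/w9.png

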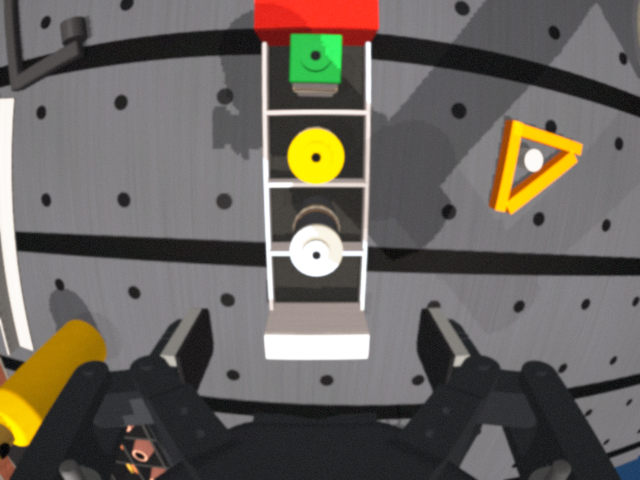

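White stands in bay 3 (plug at 316,253). Next is blue.

>>> apply_moves([
  [[40,0,0],[0,0,0]],
  [[90,0,0],[0,0,2]],
  [[140,1,4],[0,0,4]],
  [[190,1,8],[0,0,6]],
  [[240,1,10],[0,0,8]],
  [[290,1,10],[0,0,10]],
  [[340,2,10],[0,0,12]],
  [[390,2,10],[0,0,14]],
  [[440,2,10],[0,0,14]],
  [[490,2,10],[0,0,14]],
  [[540,2,10],[0,0,14]],
  [[580,2,10],[0,0,14]],
])

```text
clock: 25.0
position: [504.0, -321.2, 188.0]
ee_rot: [-0.632, 0.775, 0.002, -0.001]
contact_force: [1.3, 0.5, 0.5]
gripper_width: 85.4
```

>>> apply_moves([
  [[19,0,0],[0,0,0]],
  [[19,0,0],[0,0,0]],
  [[19,0,0],[0,0,0]],
])

```text
clock: 25.3
position: [500.5, -337.3, 188.4]
ee_rot: [-0.632, 0.775, 0.002, -0.001]
contact_force: [-0.3, 0.5, -0.3]
gripper_width: 85.2
```

```bash
python3 - <<'E'
from h import *
from bench import arm
d=arm.get_image("wrist"); np.savez("/tmp/w10.npz",**d)
W=wcloud(d)
q=W[masks(d)["b"]&(abs(W[...,2]-131)<6)&(abs(W[...,0]-520)<50)]
r=cv2.minAreaRect(np.ascontiguousarray(q[:,:2]).astype(np.float32));print(r)
go(504.8,-338,77,-101.5)
crop(d,100,0,540,480,1.25,"pics/w10.png")
E
```

```text
((504.8248291015625, -338.9361572265625), (30.849430084228516, 30.648836135864258), 77.82588958740234)
[  0.6  -4.4 111.9] [0.1 0.  0. ]
```

View pics/w10.png

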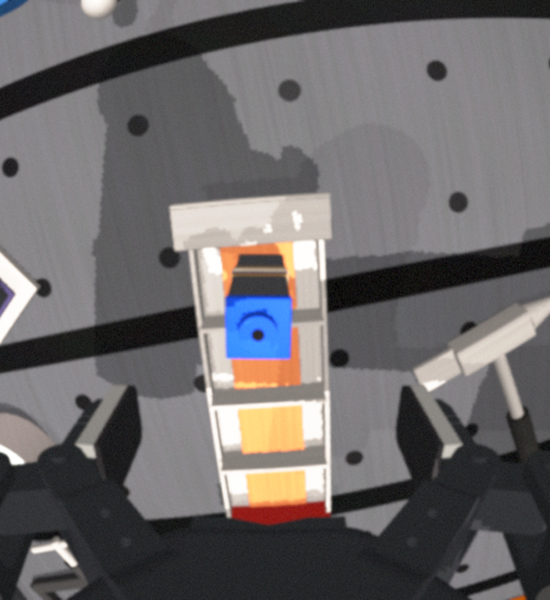

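>>> apply_moves([
  [[1,-4,10],[0,0,0]],
  [[1,-4,40],[0,0,0]],
  [[1,-4,70],[0,0,0]],
  [[1,-4,95],[0,0,0]],
  [[1,-4,107],[0,0,0]],
  [[1,-4,111],[0,0,0]],
  [[1,-4,111],[0,0,0]],
  [[1,-4,111],[0,0,0]],
])

```text
clock: 26.15
position: [506.2, -339.4, 80.6]
ee_rot: [-0.633, 0.774, -0.001, 0.001]
contact_force: [0.3, -1.5, 1.2]
gripper_width: 85.2
```

>>> apply_moves([
  [[0,0,0],[0,0,0]],
  [[0,0,0],[0,0,0]],
  [[0,0,0],[0,0,0]],
  [[0,0,0],[0,0,0]],
  [[0,0,0],[0,0,0]],
  [[0,0,0],[0,0,0]],
  [[0,0,0],[0,0,0]],
  [[0,0,0],[0,0,0]],
  [[0,0,0],[0,0,0]],
  [[0,0,0],[0,0,0]],
], claw=255)

```text
clock: 27.15
position: [505.3, -339.5, 79.8]
ee_rot: [-0.633, 0.774, -0.0, 0.0]
contact_force: [-0.7, 0.2, 6.2]
gripper_width: 29.7
```

```bash
python3 - <<'E'
from h import *
go(478.2,320,218,-87.3)
E
```

```text
[-640.8  157.7 -138.5] [ -0.   -0.  -14.2]
```

>>> apply_moves([
  [[0,0,-10],[0,0,0]],
  [[0,0,-35],[0,0,0]],
  [[0,0,-75],[0,0,0]],
  [[0,0,-110],[0,0,0]],
  [[-20,5,-132],[0,0,0]],
  [[-60,15,-140],[0,0,-2]],
  [[-105,26,-140],[0,0,-4]],
  [[-150,37,-140],[0,0,-6]],
  [[-195,48,-140],[0,0,-8]],
  [[-240,59,-140],[0,0,-10]],
  [[-285,70,-140],[0,0,-12]],
  [[-330,81,-140],[0,0,-14]],
])

```text
clock: 28.35
position: [490.3, 2.1, 218.8]
ee_rot: [0.723, -0.691, -0.001, 0.0]
contact_force: [1.1, -0.2, -1.7]
gripper_width: 29.5
```

```bash
python3 - <<'E'
from h import *
go(478.2,320,218,-87.3)
E
```

```text
[-318.1   -2.2    1. ] [ 0.1  0.  -0.1]
```

>>> apply_moves([
  [[-43,0,1],[0,0,0]],
  [[-88,-1,1],[0,0,0]],
  [[-133,-1,1],[0,0,0]],
  [[-178,-1,1],[0,0,0]],
  [[-223,-2,1],[0,0,0]],
  [[-265,-2,1],[0,0,0]],
  [[-300,-2,1],[0,0,0]],
  [[-318,-2,1],[0,0,0]],
  [[-318,-2,1],[0,0,0]],
  [[-318,-2,1],[0,0,0]],
])

```text
clock: 29.35
position: [478.9, 317.4, 217.6]
ee_rot: [0.722, -0.691, -0.0, 0.001]
contact_force: [-0.8, -0.8, -1.8]
gripper_width: 29.2
```

```bash
python3 - <<'E'
from h import *
from bench import arm
d=arm.get_image("wrist"); cv2.imwrite("pics/w11.png",d["color"][:,:,::-1])
go(478.2,320,69.8,-87.3)
E
```

```text
[ -3.3   0.6 148. ] [ 0.1 -0.1 -0.2]
```

View pics/w11.png

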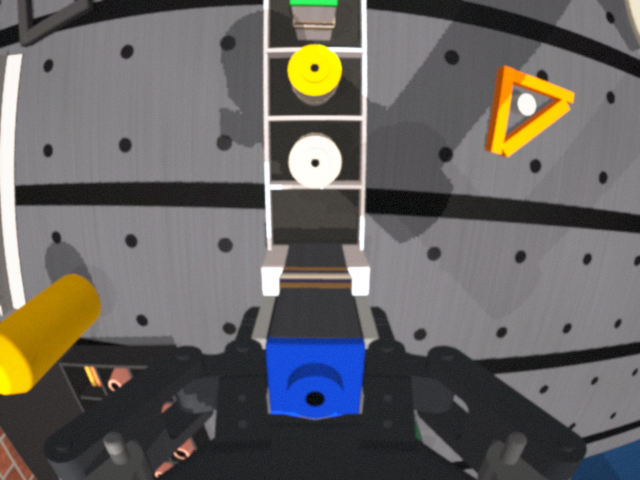

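Blue hangs straight, and the other three are standing. I'm lowering blue.

>>> apply_moves([
  [[-2,1,10],[0,0,0]],
  [[-2,1,40],[0,0,0]],
  [[-2,1,75],[0,0,0]],
  [[-2,1,110],[0,0,0]],
  [[-2,1,130],[0,0,0]],
  [[-2,1,138],[0,0,0]],
  [[-2,1,142],[0,0,0]],
  [[-2,1,145],[0,0,0]],
  [[-2,1,146.5],[0,0,0]],
  [[-2,1,147.5],[0,0,0]],
  [[-2,1,147.5],[0,0,0]],
  [[-2,1,147.5],[0,0,0]],
])

```text
clock: 30.6
position: [478.5, 320.2, 71.3]
ee_rot: [0.723, -0.691, 0.0, -0.0]
contact_force: [-0.4, 0.1, -1.8]
gripper_width: 29.6
```

```bash
python3 - <<'E'
from h import *
from bench import arm
go(478.2,320,69.8,-87.3); print(arm.read_state()["contact_force"])
E
```

```text
[0.2 0.3 1.5] [-0.   0.  -0.2]
[-0.41510861  0.09873511 -1.80962549]
```

>>> apply_moves([
  [[0,0,1],[0,0,0]],
  [[0,0,1.4],[0,0,0]],
  [[0,0,1.4],[0,0,0]],
])

```text
clock: 30.9
position: [478.5, 320.2, 69.8]
ee_rot: [0.723, -0.691, 0.0, -0.0]
contact_force: [-0.4, 0.0, 0.7]
gripper_width: 29.0
```

>>> apply_moves([
  [[0,0,0],[0,0,0]],
  [[0,0,0],[0,0,0]],
  [[0,0,0],[0,0,0]],
  [[0,0,0],[0,0,0]],
  [[0,0,0],[0,0,0]],
  [[0,0,0],[0,0,0]],
  [[0,0,0],[0,0,0]],
  [[0,0,0],[0,0,0]],
], claw=0)

```text
clock: 31.7
position: [478.4, 320.0, 69.4]
ee_rot: [0.722, -0.691, 0.0, 0.0]
contact_force: [1.0, -0.3, 0.2]
gripper_width: 85.0
```

>>> apply_moves([
  [[0,0,-15],[0,0,0]],
  [[0,0,-45],[0,0,0]],
  [[0,0,-90],[0,0,0]],
  [[0,0,-135],[0,0,0]],
  [[0,0,-180],[0,0,0]],
  [[0,0,-200],[0,0,0]],
  [[0,0,-200],[0,0,0]],
  [[0,0,-200],[0,0,0]],
  [[0,0,-200],[0,0,0]],
])

```text
clock: 32.6
position: [477.7, 319.4, 267.6]
ee_rot: [0.722, -0.691, -0.0, 0.002]
contact_force: [0.7, -0.6, 0.1]
gripper_width: 85.0
```

```bash
python3 - <<'E'
from h import *
from bench import arm
d=arm.get_image("wrist"); cv2.imwrite("pics/w12.png",d["color"][:,:,::-1])
W=wcloud(d);c0=np.array([482.4,230.1]);u=np.array([.047,-.999]);xa=np.array([-u[1],u[0]])
for c,m in masks(d).items():
    q=W[m&(W[...,2]>105)&(W[...,2]<135)&(abs(W[...,0]-482)<40)&(abs(W[...,1]-230)<118)]
    if len(q): p=np.median(q,axis=0); print(c,len(q),p.round(1),"rack x,y",((p[:2]-c0)@xa).round(1),((p[:2]-c0)@u).round(1))
e=arm.get_image("scene"); crop(e,325,60,505,230,3.3,"pics/s12.png"); s=arm.read_state(); print(s["contact_force"],s["position"],s["joint_vel"])
E
```

```text
g 901 [486.2 147.  117. ] rack x,y -0.2 83.2
y 1430 [483.7 201.8 116.9] rack x,y -0.0 28.4
b 1408 [477.9 318.5 116.9] rack x,y -0.3 -88.5
w 1447 [480.9 260.8 117. ] rack x,y -0.0 -30.7
[-0.39565096  1.21476729  0.01384031] [477.86512477 319.55785576 267.62914324] [ 2.78765176e-04 -1.53207298e-03  6.69013824e-03 -3.71719008e-05
 -1.54201994e-04  1.32290623e-04]
```

View pics/w12.png

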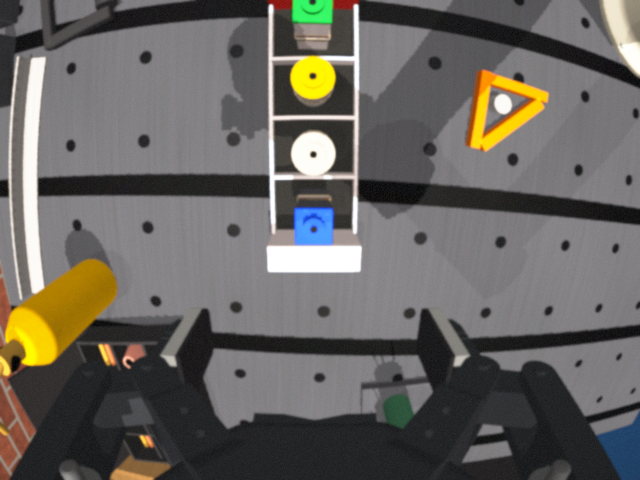

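View pics/s12.png

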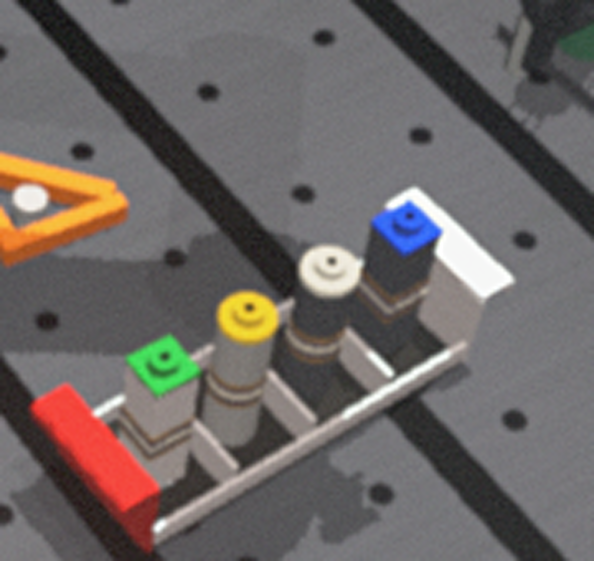

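All four stand upright, one to a bay. From the red end the order is green, yellow, white, blue, the same as in the cooling rack.

```bash
python3 -c "
from bench import arm
print(arm.job_done(), arm.read_state()['clock'])"
```

```text
the job is handed in; nothing more can be done
the job is handed in; nothing more can be done
```

I moved all four coupons to the inspection rack in their original order from the red end (green, yellow, white, blue) and handed the job in at about 33 s. The hand-in gives no verdict, so the results below are from my own last checks.

- **Position:** Yellow, white and blue measured within 2 mm of their bay centres. Green read 7 mm off along the row, within the 18 mm allowed. I put that down to its plug being cut off at the picture's edge, because just after I placed it, it measured within 1 mm.
- **Standing:** In the last pictures all four are upright, plug up. All four plug tops read about 117 mm, equal to within 0.1 mm; on their pads, with the floor 10 mm lower now, they had read about 127 mm.
- **Robot:** The gripper is open and well above the rack, touching nothing. The force readings I saw stayed below about 7 N.

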